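Slide the bead tray under the half-open kiln door

ROBOT

A 6-joint arm with a two-finger parallel gripper is mounted at the origin on the work surface. World frame = base frame: x ahead of the robot, y to its left, z up, the work surface at z = 0. Lengths are in m, angles in rad, forces in N, time in s.
With the tool pointing down it reaches from about 0.425 to 0.95 m from the base axis. Payload 3.5 kg.
Tool frame: the origin (TCP) lies between the finger pads; the fingertips stand 25 mm ahead of it and the grasp point (between the pads) lies 6 mm ahead of it (ctrl.finger_overhang is the distance from the TCP to the fingertips, in m); x points along the fingers, y is the direction in which the jaws open and shut, and the axes are right-handed (so a half turn about x gives the same grasp; the last joint's range is limited). The gripper opens to 85 mm and grips with 20 to 120 N. Pads are 22 mm wide; open, the fingers measure 114 mm over their backs; the gripper's body (76 mm by 85 mm) begins 54 mm behind the grasp point. The pads swing forward as they close: fully open they stand 13 mm farther back than shut.
Start: joints at [1.106, 0.286, 1.577, -0, 1.279, -0.15], TCP at [0.209, 0.642, 0.231] pointing down, gripper open.
Joint ranges: [-2.77, 2.77], [-0.9, 2.22], [0.21, 2.48], [-1.53, 4.67], [0.24, 2.81], [-2.84, 2.84]. Speed limits (rad/s): [2.79, 2.79, 3.14, 3.14, 3.14, 3.14].

INTERFACE

Orientations are given as a unit quaternion [x, y, z, w].
In Python, from plant import ctrl gives the robot as it stands.
- The arm moves only by the tool play_rows, never from a script. Its argument "targets" is a list of rows, each an object with "delta_pos": the shift along the world's x, y, z normalised to -1 to 1, where 1 is 1000 mm, a list of three; "delta_rot": the turn, a rotation vector about the world's x, y, z normalised to -1 to 1, where 1 is pi rad, a list of three; "claw": the finger opening in mm, from 0 to 85.4. In form: [{"delta_pos": [tx, ty, tz], "delta_rot": [wx, wy, wz], "claw": claw}, ...]. A call has 1 to 20 rows; each row is the pose to reach, as a shift and turn from the pose measured when the call began, turning the shorter way round; what a row does not reach only later rows make up. A row lasts 1/12 s, in which the tool goes at most 41.7 mm and 7.16 degrees, less where a joint would pass 70% of its speed; a pose out of reach is approached as far as the arm can. A call with a number of a shift or a turn outside -1 to 1 is refused whole. A call with a gripper value outside its range is refused whole. The fingers move at their own pace and stop on an object; "newtons" is the grip in N (left out, the last holds). Time passes only in rows, so rows that repeat a pose let the fingers close. It gives the time, the measured TCP pose, the force and the opening at its end, in the units of the state.
- ctrl.get_state(): the state, without advancing time (a new reading comes with each control period).
- ctrl.read_camera(name): name is "scene" or "top" or "wrist"; returns the picture (384x512x3 uint8, blue, green, red); there is no depth.
- ctrl.calibration(name): a dict with "fx", "fy", "cx", "cy" (pixels), "camera_from_world" (4x4, takes a point from world to camera coordinates). Camera axes: x right, y down, z forward; pixel columns grow to the right and rows downward; lengths in m; the calibration is good to about 2 mm. A picture is of the moment at which its call begins: read the wrist's pose just before it. calibration takes no time and is no camera call; for the wrist camera it gives the pose at the moment of the call.
- ctrl.sign_off(): hands the job in, once; it reports no verdict.
The state is a dict: "time": time; "qpos": joint angles; "dq": joint speeds; "joint_efforts": joint torques, N m; "eef_pos": TCP position; "tcp_rot": TCP orientation; "contact_force": force on the tool from outside, world axes, zero at the start; "wrist_torque": the same for the moment, N m; "opening": opening from 0.0 (shut) to 1.0 (fully open).
Only numpy, scipy, OpenCV 4.12 (cv2) and the standard library are available. Lean on these libraries where they do the work, as an engineer would, in place of code of your own. Each camera call takes 0.05 s, during which the arm holds its last target. There are 200 camera calls.

TASK

Push the footed ceramic tray that carries the orange bead along the slab with your fingertips, under the half-open kiln door and fully home against the back of the kiln. Keep the tray flat on the slab - never lift or tip it - and leave the bead on its rod lying undisturbed and untouched in the tray's notches. Do not shift the door or the things standing around, and finish with the hand clear of everything.

Things in the scene. Friction and masses are not known exactly. Their poses are not given: they have to be found in the camera images.
- kiln: Small kiln of buff firebrick, 250 mm wide, 230 mm deep, 192 mm tall, with the soapstone slab it stands on (one fixed body). Origin: on the table under the middle of the mouth, in the plane of the door's front; x leads straight into the kiln, y to the left looking in, z up. Slab top z = 0.020, level with the kiln floor; slab from x = -0.350 to 0.250, y = -0.235 to 0.190.
- mouth (a point): Middle of the mouth at slab height, in the plane of the door's front; axes as the kiln's. Mouth and chamber are 100 mm wide (y = -0.050 to 0.050) and 80 mm high behind the door; the flat back wall is 125 mm in (x = 0.125). Steel door guides stand beside the mouth out to |y| = 0.068, their front 5 mm before the door's front.
- door (a joint): Vertical sliding steel door, 112 mm wide, 85 mm tall, 3 mm thick, half open and held by friction (about 8 N). Value = gap in metres between its lower edge and the slab, 0 shut; it stands between 0.044 and 0.050. A small knob stands out 21 mm from its front, 70 mm above its lower edge.
- door_edge (a point): Middle of the door's lower edge.
- tray: Off-white ceramic tray, 0.29 to 0.45 kg, 190 mm long (x; nose at +x goes into the kiln first), 80 mm wide (y). Origin: mid length and width, at the underside of its foot, so at slab height. Its plate's underside is 6 mm, its top 14 mm above the slab. It starts on the slab before the mouth, nose towards it, up to 22 mm off line and 0.2 rad askew. Sliding friction about 0.5 to 0.7.
- tray_tail (a point): Middle of the tray's tail edge, 95 mm behind its origin, 10 mm above the slab; axes as the tray's. The foot ends 33 mm ahead of here, so pressing down on the tail tips the tray. With the tray fully home this edge still stands 65 mm out in front of the door (kiln x = -0.065).
- tray_nose (a point): Middle of the tray's nose edge, 95 mm ahead of its origin, 10 mm above the slab; axes as the tray's. Fully home, it touches the back wall. The foot under the plate is 70 mm wide and ends 3 mm short of the nose.
- bead_rod: Orange glass bead, 20 mm across, 16 mm long, on a steel rod 5 mm thick and 142 mm long, 25 g, lying loose along the tray in two notched rests (40 mm behind and 60 mm ahead of the tray's origin). Origin: bead centre; x along the rod, which reaches from x = -0.100 to 0.042. Behind the rod's end the tray has an upright lug, 22 mm wide, top 34 mm above the slab.
- bead (a point): Centre of the bead, 28 mm above the slab; the bead's top, 38 mm above it, is the highest point of the load and must pass under the door.
- bead_seat (a point): Where the bead's centre belongs: 40 mm ahead of the tray's origin, 28 mm above its underside.
- post: Ceramic kiln post, a spool 38 mm across and 55 mm tall, 0.11 kg, standing loose on the slab beside the track. Origin: centre of its foot. Bystander.
- reamer: Graphite reamer lying loose on the slab: wooden handle 75 x 16 x 14 mm with a tapered graphite point, 165 mm in all, along its x (handle from x = -0.083 to -0.008, point to 0.082). Origin: on the slab, near the handle's front end. Bystander.
- pan: Round steel cooling pan with a copper bottom, 90 mm across the rim, 32 mm tall, 0.25 kg, standing loose on the slab beside the track. Origin: centre of its bottom. Bystander.
Not all that is in view belongs to the job. What is meant by the tray is not black, brown or green, and is the larger of those in its own colour.

How it is judged:
On the way:
1. the tray's nose is under the door, the tray flat on the slab (x of tray_nose in the frame of kiln between 0.005 and 0.09 m and angle between tray's own z axis and vertical below 0.06 rad), for 0.05 s.
At the end, for the whole second after the job is handed in: The tray lies flat (within 0.04 rad) and at rest on the kiln floor, nose within 7 mm of the back wall, within 0.15 rad of square and 15 mm of the middle; the bead is within 12 mm of its place in the notches and at rest; the door is within 5 mm of where it stood (x of tray_nose in the frame of kiln between 0.118 and 0.13 m and y of tray in the frame of kiln between -0.015 and 0.015 m and z of tray in the frame of kiln between 0.016 and 0.024 m and angle between tray's own z axis and vertical below 0.04 rad and angle between the x axis of tray and the x axis of kiln, either way round below 0.15 rad and distance between bead and bead_seat below 0.012 m and linear speed of tray below 0.01 m/s and linear speed of bead_rod below 0.02 m/s and distance of door_edge from where it was at the start of the episode below 0.005 m); the robot touches nothing.
It fails at once if the tray is tipped (over 0.1 rad) or lifted more than 8 mm off the slab (angle between tray's own z axis and vertical above 0.1 rad or z of tray in the frame of kiln above 0.028 m).
It fails at once if the bead and rod leave their notches (12 mm) (not (distance between bead and bead_seat below 0.012 m)).
It fails at once if the robot touches the bead or its rod (contact force between any of the fingers, the arm and bead_rod above 0.3 N).
It fails at once if the door is shifted more than 5 mm (distance of door_edge from where it was at the start of the episode above 0.005 m).
It fails at once if the post, reamer or pan is moved more than 30 mm or the post toppled (distance of any of post, reamer, pan from where it was at the start of the episode above 0.03 m or angle between post's own z axis and vertical above 0.5 rad).
It also fails if it takes over 58 s, if anything falls off the work surface, if the arm or the gripper's body presses on something with over 40 N, if the wrist force passes 120 N, or if a joint passes its speed limit or range.

## Working session

There is one attempt and no reset: what is moved stays moved. The work goes in short steps, Python scripts to look and compute and a tool call to move; the robot and the scene stay as the last step left them, time stands still between calls to the robot, and variables do not carry over. Pictures are saved under pics/ and viewed, about 8 in all and at most 12, crops included, and the job is handed in when it is done.

Besides the shell and the picture viewer there is one more tool, called after "Request:" as a command line: name --argument value ..., lists and objects as JSON in quotes. play_rows: Moves the arm, as the interface text tells. Its arguments: {"type":"object","properties":{"targets":{"type":"array"},"newtons":{"type":"number"}},"required":["targets"]}

```bash
ls; mkdir -p pics
cat > h.py <<'E'
import numpy as np, cv2
from plant import ctrl
def ray(c,u,v):
    T=np.array(c["camera_from_world"]);R=T[:3,:3];t=T[:3,3]
    d=R.T@np.array([(u-c["cx"])/c["fx"],(v-c["cy"])/c["fy"],1.]);return -R.T@t,d
def onz(c,u,v,z):
    o,d=ray(c,u,v);return o+d*(z-o[2])/d[2]
def proj(c,p):
    T=np.array(c["camera_from_world"]);q=T[:3,:3]@np.array(p)+T[:3,3]
    return np.array([c["fx"]*q[0]/q[2]+c["cx"],c["fy"]*q[1]/q[2]+c["cy"]])
def tri(c1,p1,c2,p2):
    A=[];b=[]
    for c,p in((c1,p1),(c2,p2)):
        o,d=ray(c,*p);d/=np.linalg.norm(d);M=np.eye(3)-np.outer(d,d);A.append(M);b.append(M@o)
    return np.linalg.lstsq(np.vstack(A),np.hstack(b),rcond=None)[0]
E
python3 - <<'E'
from h import *
s=ctrl.get_state();print(s)
for n in("scene","top"):
    i=ctrl.read_camera(n);cv2.imwrite(f"pics/{n}0.png",i)
    c=ctrl.calibration(n);T=np.array(c["camera_from_world"]);print(n,c["fx"],-T[:3,:3].T@T[:3,3],T[2,:3])
    cv2.imwrite(f"pics/{n}0b.png",cv2.resize(i,(800,600),interpolation=cv2.INTER_CUBIC))
E
```

```text
pics
{'time': 0.0, 'qpos': array([ 1.10600348e+00,  2.87211478e-01,  1.57819542e+00,  4.95162452e-05,
        1.27865887e+00, -1.49988445e-01]), 'dq': array([ 0.00151118, -0.00107691, -0.00031868, -0.001379  , -0.00066488,
       -0.00023561]), 'joint_efforts': array([ 8.52083867e-04, -4.05993283e+01, -2.92620385e+01, -1.58208150e-04,
        5.87660688e-03,  5.37879458e-06]), 'eef_pos': array([0.20864604, 0.64123028, 0.2297067 ]), 'tcp_rot': array([ 0.11001774,  0.69864461, -0.11167438,  0.69808354]), 'contact_force': array([ 0.07989307, -0.47536044, -0.23027184]), 'wrist_torque': array([-0.00431208,  0.01186372,  0.01637298]), 'opening': 1.004518060229808}
scene 353.57433188797563 [ 1.07700279 -0.11804148  0.84189245] [-0.57845338  0.07589577 -0.81217703]
top 431.94579473785944 [ 0.37758566 -0.05270137  1.48685251] [ 0.09873582 -0.0077905  -0.99508319]
```

View pics/scene0b.png

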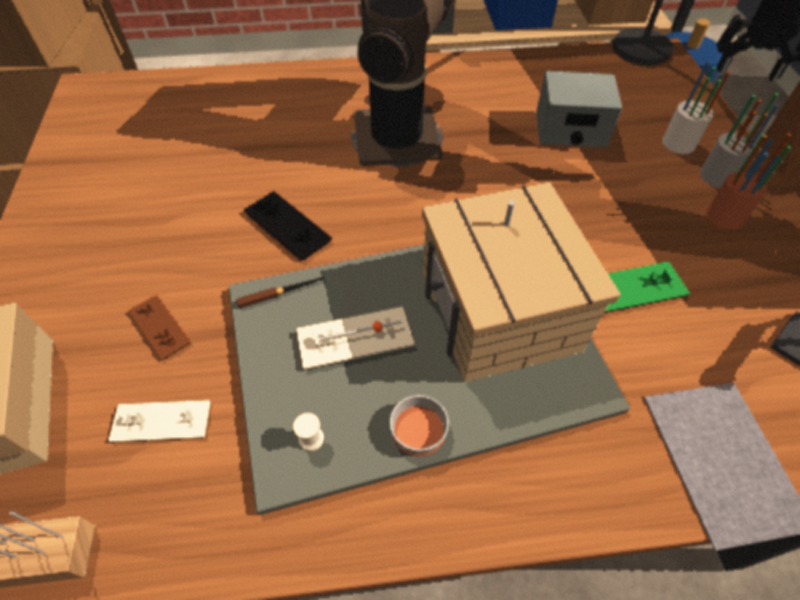

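View pics/top0b.png

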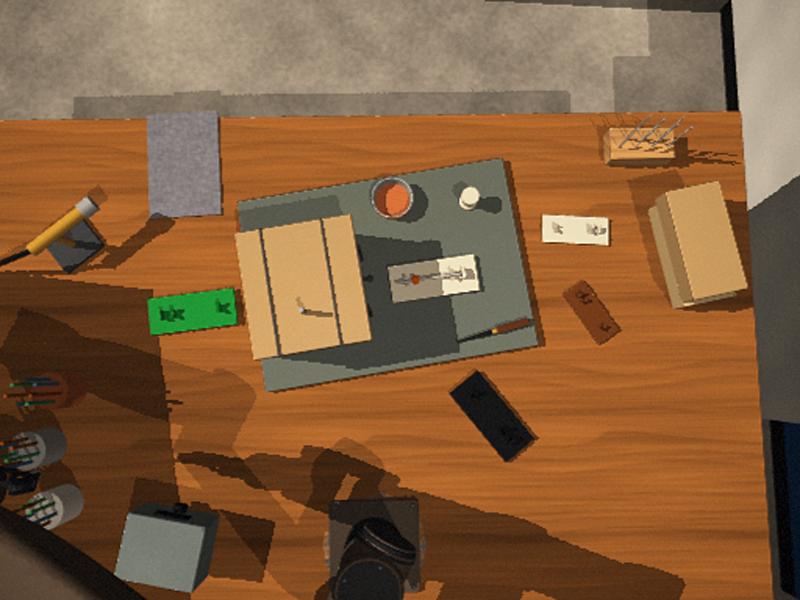

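The top view (800 px scale) shows these candidates for the tray: white with red bead (433,278), small white plate (576,230), brown (592,312), black (493,415) and green (193,311). I choose the larger white one with the bead, at (433,278). The kiln mouth faces image-right, the pan is at (391,197), the post at (469,197) and the reamer at (497,330).

Run:
```python
from h import *
t=cv2.imread("pics/top0.png");s=cv2.imread("pics/scene0.png")
ct=ctrl.calibration("top");cs=ctrl.calibration("scene")
def poly(m,name):
    cs_,_=cv2.findContours(m,0,2);k=max(cs_,key=cv2.contourArea)
    r=cv2.minAreaRect(k);print(name,cv2.contourArea(k),r);return cv2.boxPoints(r)
hsv=cv2.cvtColor(t,cv2.COLOR_BGR2HSV)
for p in [(300,125),(340,190),(260,165),(240,140),(220,200),(290,180),(268,184)]:print(p,hsv[p[1],p[0]])
g=((hsv[...,1]<75)&(hsv[...,0]>35)|(hsv[...,2]<60)).astype(np.uint8)
crop=cv2.resize(t[95:260,140:360],None,fx=3.5,fy=3.5,interpolation=cv2.INTER_CUBIC);cv2.imwrite("pics/c1.png",crop)
c2=cv2.resize(s[150:330,140:410],None,fx=2.9,fy=2.9,interpolation=cv2.INTER_CUBIC);cv2.imwrite("pics/c2.png",c2)
```

```text
(300, 125) [ 23  51 238]
(340, 190) [ 13 181  93]
(260, 165) [38 44 64]
(240, 140) [ 33  44 115]
(220, 200) [ 18 125 217]
(290, 180) [ 22  49 241]
(268, 184) [ 19  68 153]
```

View pics/c1.png

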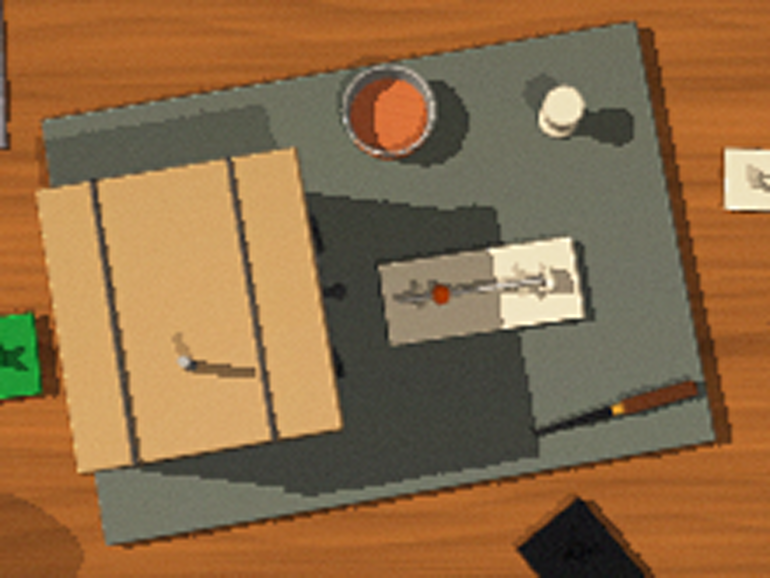

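View pics/c2.png

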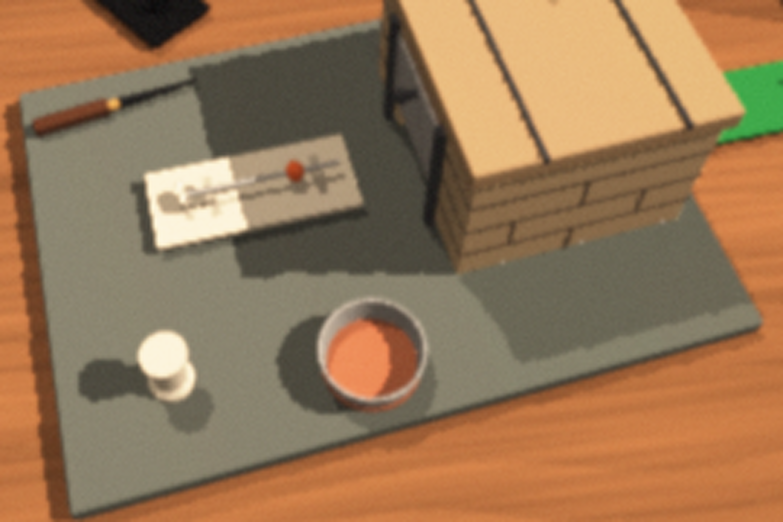

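The crops confirm the white tray with the red bead. In the top crop its corners are (379,265), (574,238), (585,320) and (389,346). The slab corners are (42,120), (636,22), (714,440) and (107,545). Next I compute poses from both views.

```bash
cat > m.py <<'E'
from h import *
ct=ctrl.calibration("top");cs=ctrl.calibration("scene")
T=lambda x,y:((x+.5)/3.5-.5+140,(y+.5)/3.5-.5+95)
S=lambda x,y:((x+.5)/2.9-.5+140,(y+.5)/2.9-.5+150)
def fit(model,world):
    m=np.array(model);w=np.array(world)[:,:2];mc,wc=m.mean(0),w.mean(0)
    U,_,Vt=np.linalg.svd((m-mc).T@(w-wc));R=(U@Vt).T
    t=wc-R@mc;print(" resid mm",np.round(1e3*np.linalg.norm((R@m.T).T+t-w,axis=1),1));return np.arctan2(R[1,0],R[0,0]),t
# kiln
mk=[(.25,-.235),(-.35,-.235),(-.35,.19),(.25,.19)]
kt=[onz(ct,*T(*p),.02) for p in((42,120),(636,22),(714,440),(107,545))]
ks=[onz(cs,*S(*p),.02) for p in((760,325),(73,517),(20,97))]
a1,t1=fit(mk,kt);a2,t2=fit(mk[:3],ks);print("kiln top",a1,t1,"scene",a2,t2)
mt=[(.095,-.04),(-.095,-.04),(-.095,.04),(.095,.04)]
pt=((379,265),(574,238),(585,320),(389,346));ps=((366,210),(158,250),(145,172),(344,135))
b1,u1=fit(mt,[onz(ct,*T(*p),.034) for p in pt]);b2,u2=fit(mt,[onz(cs,*S(*p),.034) for p in ps])
print("tray top",b1,u1,"scene",b2,u2)
print("tri z",[tri(ct,T(*p),cs,S(*q)).round(4) for p,q in zip(pt,ps)])
print("bead",tri(ct,T(440,294),cs,S(295,171)), "slab z",[tri(ct,T(*p),cs,S(*q))[2] for p,q in(((42,120),(760,325)),((636,22),(73,517)),((714,440),(20,97)))])
for a,t,b,u in((a1,t1,b1,u1),(a2,t2,b2,u2),):
    c,s_=np.cos(a),np.sin(a);print("tray in kiln",np.array([[c,s_],[-s_,c]])@(u-t),b-a)
a=(a1+a2)/2;t=(t1+t2)/2;c,s_=np.cos(a),np.sin(a)
K=lambda p:np.array([[c,s_],[-s_,c]])@(p[:2]-t)
for n,p,z in(("post top",(561,104),.075),("pan",(389,112),.052),("reamer end",(697,388),.034),("reamer tip",(538,432),.027),("knob",(338,291),.14)):print(n,K(onz(ct,*T(*p),z)))
E
python3 m.py
```

```text
resid mm [2.  2.  3.3 2.8]
 resid mm [5.4 3.2 3.6]
kiln top 1.7256730937778544 [0.55253216 0.01091762] scene 1.7270032784056297 [0.556263   0.01230265]
 resid mm [0.5 1.4 0.3 1.1]
 resid mm [3.2 2.2 2.9 2.6]
tray top 1.6906347288795545 [ 0.56591543 -0.13791991] scene 1.679447603300055 [ 0.57079213 -0.13474334]
tri z [array([ 0.5959, -0.0361,  0.0218]), array([ 0.6188, -0.2272,  0.0269]), array([ 0.5375, -0.2363,  0.0322]), array([ 0.5153, -0.046 ,  0.03  ])]
bead [ 0.56284892 -0.09641135  0.04817502] slab z [np.float64(0.013978013586082194), np.float64(0.01262106852685302), np.float64(0.013476537538331734)]
tray in kiln [-0.1491205   0.00973635] -0.03503836489829992
tray in kiln [-0.14751596  0.00852407] -0.04755567510557479
post top [-0.25223245 -0.14873039]
pan [-0.09006154 -0.17431395]
reamer end [-0.33775107  0.13844348]
reamer tip [-0.17978379  0.15406558]
knob [-0.01405264  0.00163359]
```

```bash
cat > k.py <<'E'
from h import *
from scipy.spatial.transform import Rotation as Ro
A=1.726;t=np.array([.5537,.0115])
kx=np.array([np.cos(A),np.sin(A),0]);ky=np.array([-np.sin(A),np.cos(A),0])
def W(x,y,z=0):return np.r_[t,0]+x*kx+y*ky+np.r_[0,0,z]
def Kp(p):d=np.r_[p[:2]-t,0];return d@kx,d@ky
def Rt(yaw,tilt,sgn):
    f=Ro.from_rotvec([0,0,yaw]).apply(kx);x=np.cos(tilt)*np.array([0,0,-1.])+np.sin(tilt)*f
    y=sgn*Ro.from_rotvec([0,0,yaw]).apply(ky);return Ro.from_matrix(np.c_[x,y,np.cross(x,y)])
def st():
    s=ctrl.get_state();return s,np.array(s["eef_pos"]),Ro.from_quat(s["tcp_rot"])
E
python3 - <<'E'
from k import *
s,p,R=st();print("overhang",ctrl.finger_overhang,R.as_matrix().round(3))
for g in(1,-1):
    r=(Rt(-.04,.175,g)*R.inv()).as_rotvec();print(g,r/np.pi,np.linalg.norm(r))
for n,w in(("above",W(-.30,.0155,.15)),("via",W(.1,0,.36))):print(n,w,w-p)
E
```

```text
overhang 0.025 [[-0.001  0.31   0.951]
 [-0.002  0.951 -0.31 ]
 [-1.    -0.002 -0.   ]]
1 [ 0.04258836 -0.0508151   0.63503873] 2.0058770979079252
-1 [ 0.04590946  0.03664475 -0.36222685] 1.1528352833915447
above [ 0.58476071 -0.28729003  0.15      ] [ 0.37606558 -0.92859138 -0.07988791]
via [0.53824187 0.11029801 0.36      ] [ 0.32954674 -0.53100335  0.13011209]
```

Request:
play_rows --targets '[{"delta_pos": [0.0, 0, 0.04], "delta_rot": [0, 0, 0], "claw": 45}, {"delta_pos": [0.0, 0, 0.08], "delta_rot": [0, 0, 0], "claw": 45}, {"delta_pos": [0.02, -0.02, 0.11], "delta_rot": [0, 0, -0.03], "claw": 45}, {"delta_pos": [0.04, -0.05, 0.13], "delta_rot": [0, 0, -0.06], "claw": 45}, {"delta_pos": [0.06, -0.08, 0.13], "delta_rot": [0, 0, -0.09], "claw": 45}, {"delta_pos": [0.08, -0.115, 0.13], "delta_rot": [0, 0, -0.12], "claw": 45}, {"delta_pos": [0.1, -0.15, 0.13], "delta_rot": [0, 0, -0.15], "claw": 45}, {"delta_pos": [0.12, -0.185, 0.13], "delta_rot": [0, 0, -0.18], "claw": 45}, {"delta_pos": [0.14, -0.22, 0.13], "delta_rot": [0, 0, -0.21], "claw": 45}, {"delta_pos": [0.16, -0.255, 0.13], "delta_rot": [0, 0, -0.24], "claw": 45}, {"delta_pos": [0.18, -0.29, 0.13], "delta_rot": [0, 0, -0.27], "claw": 45}, {"delta_pos": [0.2, -0.325, 0.13], "delta_rot": [0, 0, -0.3], "claw": 45}, {"delta_pos": [0.22, -0.36, 0.13], "delta_rot": [0, 0, -0.33], "claw": 45}, {"delta_pos": [0.24, -0.395, 0.13], "delta_rot": [0.046, 0.037, -0.362], "claw": 45}, {"delta_pos": [0.265, -0.43, 0.13], "delta_rot": [0.046, 0.037, -0.362], "claw": 45}, {"delta_pos": [0.29, -0.465, 0.13], "delta_rot": [0.046, 0.037, -0.362], "claw": 45}, {"delta_pos": [0.31, -0.5, 0.13], "delta_rot": [0.046, 0.037, -0.362], "claw": 45}, {"delta_pos": [0.33, -0.53, 0.13], "delta_rot": [0.046, 0.037, -0.362], "claw": 45}]'

```text
time: 1.6
eef_pos: [0.5393, 0.1085, 0.3593]
tcp_rot: [0.51, 0.572, -0.428, 0.479]
contact_force: [0.0, 0.9, 0.2]
opening: 0.526
```

Run:
```python
from k import *
s,p,R=st();print(p,s["qpos"].round(3),s["opening"],ctrl.finger_overhang)
print(W(-.30,.0155,.36)-p,W(-.30,.0155,.10)-p,(Rt(-.04,.175,-1)*R.inv()).as_rotvec()/np.pi)
```

```text
[0.53925968 0.10848421 0.35934567] [-0.066 -0.064  1.735  0.173  1.505 -0.194] 0.5256342879047109 0.025
[ 0.04550103 -0.39577424  0.00065433] [ 0.04550103 -0.39577424 -0.25934567] [-0.00020662 -0.00044149  0.00032891]
```

Request:
play_rows --targets '[{"delta_pos": [0.005, -0.04, 0], "delta_rot": [0, 0, 0], "claw": 45}, {"delta_pos": [0.01, -0.08, 0], "delta_rot": [0, 0, 0], "claw": 45}, {"delta_pos": [0.015, -0.12, 0], "delta_rot": [0, 0, 0], "claw": 45}, {"delta_pos": [0.02, -0.16, 0], "delta_rot": [0, 0, 0], "claw": 45}, {"delta_pos": [0.025, -0.2, 0], "delta_rot": [0, 0, 0], "claw": 45}, {"delta_pos": [0.03, -0.24, 0], "delta_rot": [0, 0, 0], "claw": 45}, {"delta_pos": [0.035, -0.28, 0], "delta_rot": [0, 0, 0], "claw": 45}, {"delta_pos": [0.04, -0.32, 0], "delta_rot": [0, 0, 0], "claw": 45}, {"delta_pos": [0.045, -0.36, 0], "delta_rot": [0, 0, 0], "claw": 45}, {"delta_pos": [0.045, -0.396, 0], "delta_rot": [0, 0, 0], "claw": 45}, {"delta_pos": [0.045, -0.396, -0.04], "delta_rot": [0, 0, 0], "claw": 45}, {"delta_pos": [0.045, -0.396, -0.08], "delta_rot": [0, 0, 0], "claw": 45}, {"delta_pos": [0.045, -0.396, -0.12], "delta_rot": [0, 0, 0], "claw": 45}, {"delta_pos": [0.045, -0.396, -0.16], "delta_rot": [0, 0, 0], "claw": 45}, {"delta_pos": [0.045, -0.396, -0.2], "delta_rot": [0, 0, 0], "claw": 45}, {"delta_pos": [0.045, -0.396, -0.23], "delta_rot": [0, 0, 0], "claw": 45}, {"delta_pos": [0.045, -0.396, -0.26], "delta_rot": [0, 0, 0], "claw": 45}, {"delta_pos": [0.045, -0.396, -0.26], "delta_rot": [0, 0, 0], "claw": 45}]'

```text
time: 3.1
eef_pos: [0.5797, -0.2843, 0.0906]
tcp_rot: [0.509, 0.577, -0.428, 0.473]
contact_force: [-1.7, -0.1, -2.0]
opening: 0.523
```

Run:
```python
from k import *
s,p,R=st();print(p,Kp(p),s["contact_force"])
i=ctrl.read_camera("wrist");cv2.imwrite("pics/w1.png",i)
```

```text
[ 0.57968842 -0.28425081  0.09061468] (np.float64(-0.29621323483796297), np.float64(0.020041510156979185)) [-1.69983811 -0.1134671  -2.01198584]
```

View pics/w1.png

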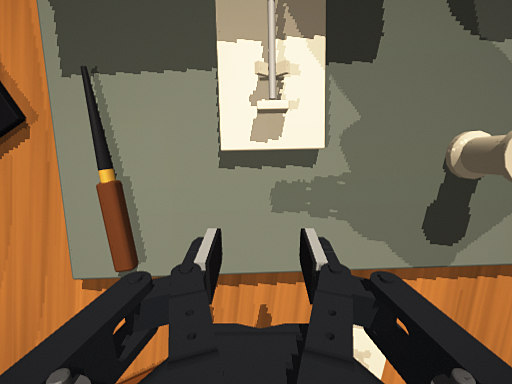

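The wrist view shows the tail edge from (221,150) to (325,147). The fingertips are at about (213,265) and (310,265), with the reamer well left and the post well right.

Run:
```python
from k import *
s,p,R=st();print(p,Kp(p),s["contact_force"],np.abs(s["dq"]).max())
c=ctrl.calibration("wrist")
a,b=onz(c,221,150,.034),onz(c,325,147,.034);print("tail corners kiln",Kp(a),Kp(b),np.linalg.norm(a-b))
ct=ctrl.calibration("top");u=onz(c,221,150,.034)
tip=p+R.apply([.025,0,0]);print("tip",tip,Kp(tip),"tip px",proj(c,tip))
print("rot err",(Rt(-.04,.175,-1)*R.inv()).as_rotvec()/np.pi)
```

```text
[ 0.58148959 -0.28539417  0.09450368] (np.float64(-0.2976212761546425), np.float64(0.018438735761938385)) [ 0.69717532  0.43258898 -0.02217221] 0.08235612662184545
tail corners kiln (np.float64(-0.24319344315441974), np.float64(0.04718085372963199)) (np.float64(-0.24432170066925235), np.float64(-0.033925803054736324)) 0.08111450388036097
tip [ 0.58075915 -0.28090057  0.06992169] (np.float64(-0.29306877468450293), np.float64(0.01846576460679175)) tip px [259.9582228  222.23658317]
rot err [-0.00218863 -0.00303332  0.00031272]
```

Request:
play_rows --targets '[{"delta_pos": [0.006, 0.001, -0.01], "delta_rot": [0, 0, 0], "claw": 45}, {"delta_pos": [0.006, 0.001, -0.02], "delta_rot": [0, 0, 0], "claw": 45}, {"delta_pos": [0.006, 0.001, -0.03], "delta_rot": [0, 0, 0], "claw": 45}, {"delta_pos": [0.006, 0.001, -0.03], "delta_rot": [0, 0, 0], "claw": 45}, {"delta_pos": [0.006, 0.001, -0.03], "delta_rot": [0, 0, 0], "claw": 45}, {"delta_pos": [0.006, 0.001, -0.03], "delta_rot": [0, 0, 0], "claw": 45}, {"delta_pos": [0.006, 0.001, -0.03], "delta_rot": [0, 0, 0], "claw": 45}, {"delta_pos": [0.006, 0.001, -0.03], "delta_rot": [0, 0, 0], "claw": 45}]'

```text
time: 3.82
eef_pos: [0.5879, -0.2848, 0.0655]
tcp_rot: [0.51, 0.575, -0.428, 0.476]
contact_force: [0.2, -0.1, 0.3]
opening: 0.527
```

Run:
```python
from k import *
s,p,R=st();print(p,Kp(p),s["contact_force"],np.abs(s["dq"]).max())
tip=p+R.apply([.025,0,0]);print("tip",tip,Kp(tip))
print("rot err",(Rt(-.03,.175,-1)*R.inv()).as_rotvec()/np.pi, W(-.3,.010,.05)-p)
```

```text
[ 0.58788975 -0.28482231  0.06550466] (np.float64(-0.2980456373747673), np.float64(0.012027103390699458)) [ 0.24706858 -0.12849142  0.25097043] 0.00520343824343506
tip [ 0.58719188 -0.28035254  0.04091739] (np.float64(-0.29352171546350975), np.float64(0.01202564417898887))
rot err [-0.00186603 -0.00262919  0.00354207] [ 0.00230485 -0.00161752 -0.01550466]
```

Request:
play_rows --targets '[{"delta_pos": [0.002, 0, -0.006], "delta_rot": [-0.002, -0.003, 0.003], "claw": 45}, {"delta_pos": [0.002, 0, -0.012], "delta_rot": [-0.002, -0.003, 0.003], "claw": 45}, {"delta_pos": [0.002, 0, -0.014], "delta_rot": [-0.002, -0.003, 0.003], "claw": 45}, {"delta_pos": [0.002, 0, -0.014], "delta_rot": [-0.002, -0.003, 0.003], "claw": 45}, {"delta_pos": [0.002, 0, -0.014], "delta_rot": [-0.002, -0.003, 0.003], "claw": 45}, {"delta_pos": [0.002, 0, -0.014], "delta_rot": [-0.002, -0.003, 0.003], "claw": 45}]'

```text
time: 4.32
eef_pos: [0.5899, -0.2848, 0.0514]
tcp_rot: [0.507, 0.574, -0.425, 0.482]
contact_force: [0.5, 0.2, 0.9]
opening: 0.526
```

Request:
play_rows --targets '[{"delta_pos": [0, 0, -0.001], "delta_rot": [0, 0, 0], "claw": 45}, {"delta_pos": [0, 0, -0.002], "delta_rot": [0, 0, 0], "claw": 45}, {"delta_pos": [0, 0, -0.002], "delta_rot": [0, 0, 0], "claw": 45}, {"delta_pos": [0, 0, -0.002], "delta_rot": [0, 0, 0], "claw": 45}]'

```text
time: 4.65
eef_pos: [0.5899, -0.2848, 0.0494]
tcp_rot: [0.507, 0.574, -0.425, 0.482]
contact_force: [-0.4, 0.3, -0.3]
opening: 0.524
```

Run:
```python
from k import *
s,p,R=st();print(p,Kp(p),s["contact_force"],np.abs(s["dq"]).max())
tip=p+R.apply([.025,0,0]);print("tip",tip,Kp(tip))
print("rot err",(Rt(-.03,.175,-1)*R.inv()).as_rotvec()/np.pi)
i=ctrl.read_camera("wrist");cv2.imwrite("pics/w2.png",i)
```

```text
[ 0.58986527 -0.28481991  0.04935561] (np.float64(-0.29834864256883664), np.float64(0.010074957539181528)) [-0.44426034  0.26959227 -0.27680632] 0.002424050060387728
tip [ 0.58935274 -0.28050758  0.02473568] (np.float64(-0.294008913368802), np.float64(0.009914722824028126))
rot err [9.31725062e-05 3.04914833e-04 5.48501264e-04]
```

View pics/w2.png

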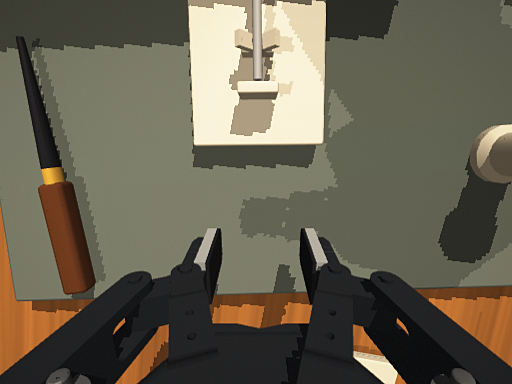

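The tail edge runs from (194,146) to (322,144), centred between the fingers, and nothing is in the way. I feel for the slab to settle the tip height.

Request:
play_rows --targets '[{"delta_pos": [0, 0, -0.001], "delta_rot": [0, 0, 0], "claw": 45}, {"delta_pos": [0, 0, -0.002], "delta_rot": [0, 0, 0], "claw": 45}, {"delta_pos": [0, 0, -0.002], "delta_rot": [0, 0, 0], "claw": 45}]'

```text
time: 4.95
eef_pos: [0.5898, -0.2847, 0.0472]
tcp_rot: [0.507, 0.574, -0.425, 0.482]
contact_force: [0.8, -0.1, 0.8]
opening: 0.525
```

Request:
play_rows --targets '[{"delta_pos": [0, 0, -0.001], "delta_rot": [0, 0, 0], "claw": 45}, {"delta_pos": [0, 0, -0.002], "delta_rot": [0, 0, 0], "claw": 45}, {"delta_pos": [0, 0, -0.002], "delta_rot": [0, 0, 0], "claw": 45}]'

```text
time: 5.2
eef_pos: [0.5896, -0.2846, 0.0448]
tcp_rot: [0.507, 0.574, -0.425, 0.482]
contact_force: [0.5, -0.1, 0.6]
opening: 0.526
```

Request:
play_rows --targets '[{"delta_pos": [0, 0, -0.001], "delta_rot": [0, 0, 0], "claw": 45}, {"delta_pos": [0, 0, -0.002], "delta_rot": [0, 0, 0], "claw": 45}, {"delta_pos": [0, 0, -0.002], "delta_rot": [0, 0, 0], "claw": 45}]'

```text
time: 5.45
eef_pos: [0.5894, -0.2845, 0.0425]
tcp_rot: [0.507, 0.574, -0.425, 0.481]
contact_force: [-0.0, 0.1, 0.7]
opening: 0.534
```

Request:
play_rows --targets '[{"delta_pos": [0, 0, -0.001], "delta_rot": [0, 0, 0], "claw": 45}, {"delta_pos": [0, 0, -0.001], "delta_rot": [0, 0, 0], "claw": 45}]'

```text
time: 5.62
eef_pos: [0.5893, -0.2844, 0.0412]
tcp_rot: [0.507, 0.574, -0.425, 0.481]
contact_force: [-0.6, -0.3, -0.2]
opening: 0.527
```

Request:
play_rows --targets '[{"delta_pos": [0, 0, -0.001], "delta_rot": [0, 0, 0], "claw": 45}, {"delta_pos": [0, 0, -0.001], "delta_rot": [0, 0, 0], "claw": 45}]'

```text
time: 5.78
eef_pos: [0.5892, -0.2843, 0.04]
tcp_rot: [0.507, 0.575, -0.425, 0.481]
contact_force: [0.2, 0.4, 0.8]
opening: 0.523
```

Request:
play_rows --targets '[{"delta_pos": [0, 0, -0.001], "delta_rot": [0, 0, 0], "claw": 45}, {"delta_pos": [0, 0, -0.001], "delta_rot": [0, 0, 0], "claw": 45}]'

```text
time: 5.95
eef_pos: [0.589, -0.2842, 0.0387]
tcp_rot: [0.507, 0.575, -0.425, 0.481]
contact_force: [-0.4, 0.3, -0.3]
opening: 0.53
```

Request:
play_rows --targets '[{"delta_pos": [0, 0, -0.001], "delta_rot": [0, 0, 0], "claw": 45}, {"delta_pos": [0, 0, -0.001], "delta_rot": [0, 0, 0], "claw": 45}]'

```text
time: 6.12
eef_pos: [0.5889, -0.2841, 0.0374]
tcp_rot: [0.507, 0.575, -0.425, 0.481]
contact_force: [0.3, -0.4, -0.1]
opening: 0.526
```

Request:
play_rows --targets '[{"delta_pos": [0, 0, -0.001], "delta_rot": [0, 0, 0], "claw": 45}, {"delta_pos": [0, 0, -0.001], "delta_rot": [0, 0, 0], "claw": 45}]'

```text
time: 6.28
eef_pos: [0.5888, -0.2841, 0.0362]
tcp_rot: [0.507, 0.575, -0.425, 0.481]
contact_force: [0.5, -0.6, -0.6]
opening: 0.525
```

Run:
```python
from k import *
s,p,R=st();print(p,Kp(p),s["contact_force"],s["joint_efforts"].round(2),s["opening"])
print("rot err",(Rt(-.03,.175,-1)*R.inv()).as_rotvec()/np.pi)
i=ctrl.read_camera("scene");cv2.imwrite("pics/s2.png",cv2.resize(i[150:330,140:410],None,fx=2.9,fy=2.9,interpolation=cv2.INTER_CUBIC))
```

```text
[ 0.58877803 -0.28406426  0.03620875] (np.float64(-0.2974340012821256), np.float64(0.011032319007648261)) [ 0.50181302 -0.63777655 -0.60466984] [-1.000e-02 -4.403e+01 -2.464e+01  2.300e-01  2.800e-01 -0.000e+00] 0.5252741289248335
rot err [-0.00051551 -0.00053231  0.00053143]
```

View pics/s2.png

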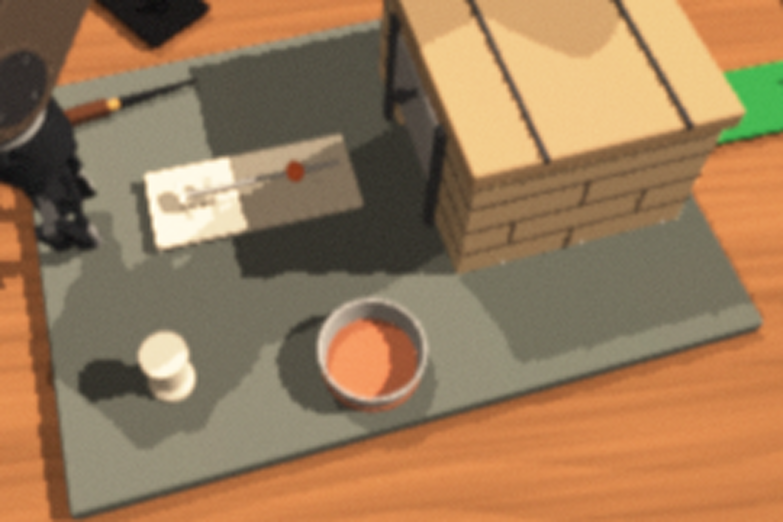

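Request:
play_rows --targets '[{"delta_pos": [0, 0, -0.001], "delta_rot": [0, 0, 0], "claw": 45}, {"delta_pos": [0, 0, -0.001], "delta_rot": [0, 0, 0], "claw": 45}]'

```text
time: 6.5
eef_pos: [0.5887, -0.284, 0.0351]
tcp_rot: [0.507, 0.575, -0.425, 0.481]
contact_force: [-0.5, -0.0, -0.4]
opening: 0.531
```

Run:
```python
from k import *
s,p,R=st();print(p,Kp(p),s["contact_force"],s["opening"])
cs=ctrl.calibration("scene")
S=lambda x,y:((x+.5)/2.9-.5+140,(y+.5)/2.9-.5+150)
o,d=ray(cs,*S(95,243))
for x in(-.285,-.28,-.275):
    l=(x-(o[:2]-t)@kx[:2])/(d@kx);q=o+l*d;print(x,Kp(q)[1],q[2])
```

```text
[ 0.58870247 -0.28400263  0.03507042] (np.float64(-0.29736143877403964), np.float64(0.011097447268104204)) [-0.50755595 -0.04479513 -0.44302155] 0.5307831761781169
-0.285 -0.07267553331797313 0.13793735311736777
-0.28 -0.10054581170449124 0.1841755016477853
-0.275 -0.12841609009100943 0.23041365017820326
```

Run:
```python
from k import *
cs=ctrl.calibration("scene")
S=lambda x,y:((x+.5)/2.9-.5+140,(y+.5)/2.9-.5+150)
for px in((95,243),(88,249)):
  o,d=ray(cs,*S(*px))
  for y in(-.027,-.020,-.012):
    l=(y-(o[:2]-t)@ky[:2])/(d@ky);q=o+l*d;print(px,y,Kp(q)[0],q[2])
```

```text
(95, 243) -0.027 -0.2931943087694574 0.0621594199201122
(95, 243) -0.02 -0.2944501268676695 0.05054607916964826
(95, 243) -0.012 -0.29588534755134055 0.03727368974054668
(88, 249) -0.027 -0.3005782667636151 0.05506812129865202
(88, 249) -0.02 -0.3019440615041851 0.04334916277341716
(88, 249) -0.012 -0.3035049697791224 0.029956067316005752
```

Request:
play_rows --targets '[{"delta_pos": [0, 0, -0.001], "delta_rot": [0, 0, 0], "claw": 45}, {"delta_pos": [0, 0, -0.001], "delta_rot": [0, 0, 0], "claw": 45}]'

```text
time: 6.67
eef_pos: [0.5886, -0.2839, 0.0338]
tcp_rot: [0.507, 0.575, -0.425, 0.48]
contact_force: [0.0, -0.5, 0.2]
opening: 0.525
```

Request:
play_rows --targets '[{"delta_pos": [0, 0, -0.001], "delta_rot": [0, 0, 0], "claw": 45}, {"delta_pos": [0, 0, -0.001], "delta_rot": [0, 0, 0], "claw": 45}]'

```text
time: 6.83
eef_pos: [0.5884, -0.2838, 0.0326]
tcp_rot: [0.507, 0.575, -0.425, 0.48]
contact_force: [-0.5, -0.2, -0.8]
opening: 0.529
```

Request:
play_rows --targets '[{"delta_pos": [0, 0, -0.001], "delta_rot": [0, 0, 0], "claw": 45}, {"delta_pos": [0, 0, -0.001], "delta_rot": [0, 0, 0], "claw": 45}]'

```text
time: 7.0
eef_pos: [0.5883, -0.2837, 0.0313]
tcp_rot: [0.507, 0.575, -0.425, 0.48]
contact_force: [0.3, 1.1, -0.8]
opening: 0.53
```

Request:
play_rows --targets '[{"delta_pos": [0, 0, -0.001], "delta_rot": [0, 0, 0], "claw": 45}, {"delta_pos": [0, 0, -0.001], "delta_rot": [0, 0, 0], "claw": 45}]'

```text
time: 7.17
eef_pos: [0.5882, -0.2836, 0.03]
tcp_rot: [0.507, 0.576, -0.425, 0.48]
contact_force: [0.6, 0.6, 0.7]
opening: 0.525
```

Run:
```python
from k import *
s,p,R=st();print(p,Kp(p),s["contact_force"],s["joint_efforts"].round(2),s["opening"])
print("rot err",(Rt(-.03,.175,-1)*R.inv()).as_rotvec()/np.pi)
c=ctrl.calibration("wrist")
i=ctrl.read_camera("wrist");cv2.imwrite("pics/w3.png",cv2.resize(i[100:320,130:390],None,fx=2.7,fy=2.7,interpolation=cv2.INTER_CUBIC))
# predicted tip corners for overhang 25/18/12
for o in(.025,.018,.012):
  print(o,[proj(c,p+R.apply([o,y,z])).round(0) for y in(.0225,-.0225) for z in(-.011,.011)])
```

```text
[ 0.58817913 -0.28363096  0.03003444] (np.float64(-0.2969133391502454), np.float64(0.011557042642581556)) [0.58955265 0.59764234 0.69140925] [-1.000e-02 -4.412e+01 -2.445e+01  2.300e-01  2.800e-01 -0.000e+00] 0.5251995059313629
rot err [-0.00084987 -0.00099769  0.00051775]
0.025 [array([294., 207.]), array([293., 237.]), array([226., 207.]), array([227., 237.])]
0.018 [array([295., 211.]), array([294., 242.]), array([225., 211.]), array([226., 242.])]
0.012 [array([296., 215.]), array([295., 247.]), array([223., 215.]), array([225., 247.])]
```

View pics/w3.png

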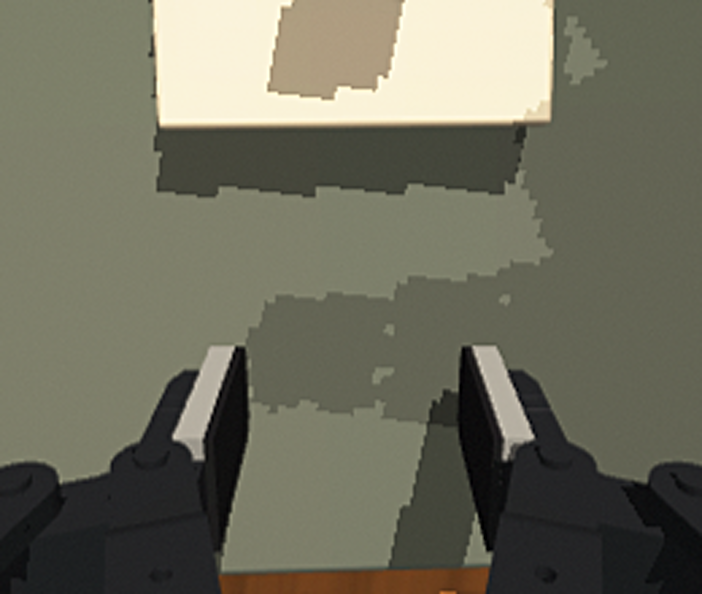

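The fingertips appear at (217,228) and (305,228). They are wider apart and lower in the picture than the stated overhang predicts, so the tips seem to stand higher than nominal. I check that numerically.

Run:
```python
from k import *
from scipy.optimize import least_squares
s,p,R=st();c=ctrl.calibration("wrist")
f=lambda x,y:((x+.5)/2.7-.5+130,(y+.5)/2.7-.5+100)
L,Rr=f(160,127),f(551,122)
for z in(.024,.034,.044):a,b=onz(c,*L,z),onz(c,*Rr,z);print(z,np.linalg.norm(a-b),Kp(a),Kp(b))
T=np.array(c["camera_from_world"]);cam=-T[:3,:3].T@T[:3,3];print("cam in tool",R.inv().apply(cam-p),"fwd",R.inv().apply(T[2,:3]),c["fx"],c["cx"],c["cy"])
for zf in(-.011,0.,.011):
  for w in(.045,):
    for nm,q in(("tip",(472,347)),("up",(505,450))):
      # solve overhang x, from col given half gap
      o,d=ray(c,*f(*q));o=R.inv().apply(o-p);d=R.inv().apply(d)
      l=(w/2*np.sign(d[1])-o[1])/d[1];print(nm,o+l*d)
  break
```

```text
0.024 0.08422828590318726 (np.float64(-0.24131527764321667), np.float64(0.051043268508733364)) (np.float64(-0.2430308245164833), np.float64(-0.03316754460404141))
0.034 0.078987565781377 (np.float64(-0.24160945652047894), np.float64(0.04844115283617876)) (np.float64(-0.24321826133052737), np.float64(-0.03053002731930912))
0.044 0.07374684565956685 (np.float64(-0.2419036353977412), np.float64(0.04583903716362417)) (np.float64(-0.24340569814457147), np.float64(-0.02789251003457695))
cam in tool [-0.14317162  0.00030213 -0.07750508] fwd [9.53413453e-01 2.28296112e-04 3.01666597e-01] 273.2142720864936 260.3540108195712 187.7985257530796
tip [-0.01835461  0.0225     -0.01667409]
up [-0.04986304  0.0225     -0.01547785]
```

Request:
play_rows --targets '[{"delta_pos": [0, 0, -0.001], "delta_rot": [0, 0, 0], "claw": 45}, {"delta_pos": [0, 0, -0.002], "delta_rot": [0, 0, 0], "claw": 45}, {"delta_pos": [0, 0, -0.002], "delta_rot": [0, 0, 0], "claw": 45}]'

```text
time: 7.47
eef_pos: [0.588, -0.2835, 0.0278]
tcp_rot: [0.507, 0.576, -0.426, 0.48]
contact_force: [-0.2, -0.4, 0.7]
opening: 0.525
```

Request:
play_rows --targets '[{"delta_pos": [0, 0, -0.001], "delta_rot": [0, 0, 0], "claw": 45}, {"delta_pos": [0, 0, -0.001], "delta_rot": [0, 0, 0], "claw": 45}, {"delta_pos": [0, 0, -0.001], "delta_rot": [0, 0, 0], "claw": 45}]'

```text
time: 7.72
eef_pos: [0.588, -0.2835, 0.0267]
tcp_rot: [0.507, 0.576, -0.426, 0.48]
contact_force: [-0.7, -0.6, -0.3]
opening: 0.526
```

Request:
play_rows --targets '[{"delta_pos": [0, 0, -0.001], "delta_rot": [0, 0, 0], "claw": 45}, {"delta_pos": [0, 0, -0.001], "delta_rot": [0, 0, 0], "claw": 45}, {"delta_pos": [0, 0, -0.001], "delta_rot": [0, 0, 0], "claw": 45}]'

```text
time: 7.97
eef_pos: [0.5879, -0.2834, 0.0256]
tcp_rot: [0.507, 0.576, -0.426, 0.48]
contact_force: [-0.4, 0.6, 0.3]
opening: 0.529
```

Request:
play_rows --targets '[{"delta_pos": [0, 0, -0.001], "delta_rot": [0, 0, 0], "claw": 45}, {"delta_pos": [0, 0, -0.001], "delta_rot": [0, 0, 0], "claw": 45}, {"delta_pos": [0, 0, -0.001], "delta_rot": [0, 0, 0], "claw": 45}]'

```text
time: 8.22
eef_pos: [0.5879, -0.2834, 0.0245]
tcp_rot: [0.507, 0.576, -0.426, 0.48]
contact_force: [-0.1, 0.3, -0.3]
opening: 0.528
```

Request:
play_rows --targets '[{"delta_pos": [0, 0, -0.001], "delta_rot": [0, 0, 0], "claw": 45}, {"delta_pos": [0, 0, -0.001], "delta_rot": [0, 0, 0], "claw": 45}, {"delta_pos": [0, 0, -0.001], "delta_rot": [0, 0, 0], "claw": 45}]'

```text
time: 8.47
eef_pos: [0.5878, -0.2834, 0.0234]
tcp_rot: [0.507, 0.576, -0.426, 0.48]
contact_force: [-0.1, -0.6, 0.2]
opening: 0.529
```

Request:
play_rows --targets '[{"delta_pos": [0, 0, -0.001], "delta_rot": [0, 0, 0], "claw": 45}, {"delta_pos": [0, 0, -0.001], "delta_rot": [0, 0, 0], "claw": 45}, {"delta_pos": [0, 0, -0.001], "delta_rot": [0, 0, 0], "claw": 45}]'

```text
time: 8.72
eef_pos: [0.5877, -0.2833, 0.0223]
tcp_rot: [0.507, 0.576, -0.426, 0.479]
contact_force: [-0.4, -0.3, 0.2]
opening: 0.525
```

Run:
```python
from k import *
s,p,R=st();print(p,Kp(p),s["contact_force"],s["joint_efforts"].round(2),s["opening"])
i=ctrl.read_camera("scene");a=cv2.resize(i[180:260,130:230],None,fx=6,fy=6,interpolation=cv2.INTER_CUBIC)
cv2.imwrite("pics/s3.png",a)
```

```text
[ 0.58772839 -0.28332117  0.02228352] (np.float64(-0.29653759172581823), np.float64(0.01195447486837474)) [-0.40647821 -0.28962041  0.23880897] [ -0.   -43.99 -23.96   0.22   0.3   -0.  ] 0.5251364810837528
```

View pics/s3.png

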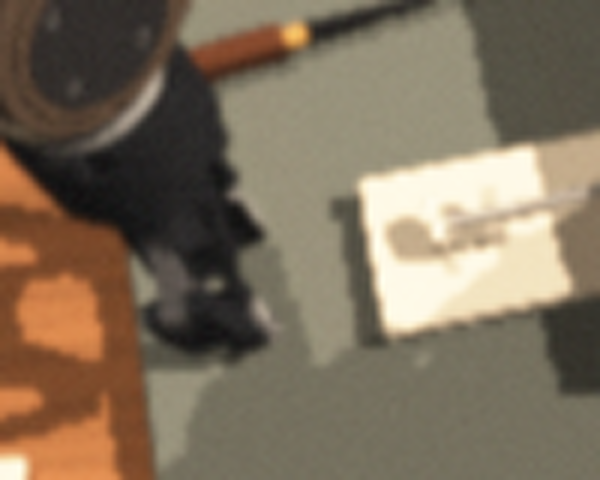

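Run:
```python
from k import *
cs=ctrl.calibration("scene");s,p,R=st()
S=lambda x,y:((x+.5)/6-.5+130,(y+.5)/6-.5+180)
for px,ys in(((272,338),(-.013,-.018,-.025)),((260,240),(.033,.038,.045))):
  o,d=ray(cs,*S(*px))
  for y in ys:
    l=(y-(o[:2]-t)@ky[:2])/(d@ky);q=o+l*d;print(px,y,Kp(q)[0],q[2], R.inv().apply(q-p).round(4))
```

```text
(272, 338) -0.013 -0.2920639270808288 0.0240421441925579 [-0.0009  0.0248 -0.0055]
(272, 338) -0.018 -0.29120453923542755 0.03249121984162662 [-0.009   0.0297 -0.008 ]
(272, 338) -0.025 -0.2900013962518657 0.04431992575032284 [-0.0204  0.0366 -0.0115]
(260, 240) 0.033 -0.28959895007108744 0.031624129467390794 [-0.008  -0.0213 -0.0078]
(260, 240) 0.038 -0.29036049282833104 0.02397991615225492 [-0.0006 -0.0263 -0.0056]
(260, 240) 0.045 -0.2914266526884721 0.0132780175110645 [ 0.0097 -0.0332 -0.0024]
```

Request:
play_rows --targets '[{"delta_pos": [0, 0, -0.001], "delta_rot": [0, 0, 0], "claw": 45}, {"delta_pos": [0, 0, -0.002], "delta_rot": [0, 0, 0], "claw": 45}, {"delta_pos": [0, 0, -0.002], "delta_rot": [0, 0, 0], "claw": 45}]'

```text
time: 9.02
eef_pos: [0.5876, -0.2832, 0.02]
tcp_rot: [0.507, 0.576, -0.426, 0.479]
contact_force: [-1.1, 0.3, 0.2]
opening: 0.528
```

Request:
play_rows --targets '[{"delta_pos": [0, 0, -0.001], "delta_rot": [0, 0, 0], "claw": 45}, {"delta_pos": [0, 0, -0.001], "delta_rot": [0, 0, 0], "claw": 45}, {"delta_pos": [0, 0, -0.001], "delta_rot": [0, 0, 0], "claw": 45}]'

```text
time: 9.27
eef_pos: [0.5877, -0.2833, 0.0192]
tcp_rot: [0.507, 0.576, -0.426, 0.479]
contact_force: [-0.4, -1.2, -0.6]
opening: 0.526
```

Request:
play_rows --targets '[{"delta_pos": [0, 0, -0.001], "delta_rot": [0, 0, 0], "claw": 45}, {"delta_pos": [0, 0, -0.001], "delta_rot": [0, 0, 0], "claw": 45}, {"delta_pos": [0, 0, -0.001], "delta_rot": [0, 0, 0], "claw": 45}]'

```text
time: 9.52
eef_pos: [0.5878, -0.2834, 0.0189]
tcp_rot: [0.507, 0.576, -0.425, 0.479]
contact_force: [-1.9, 1.5, 5.1]
opening: 0.53
```

Request:
play_rows --targets '[{"delta_pos": [0, 0, -0.001], "delta_rot": [0, 0, 0], "claw": 45}, {"delta_pos": [0, 0, -0.001], "delta_rot": [0, 0, 0], "claw": 45}, {"delta_pos": [0, 0, -0.001], "delta_rot": [0, 0, 0], "claw": 45}]'

```text
time: 9.77
eef_pos: [0.5879, -0.2834, 0.0189]
tcp_rot: [0.507, 0.576, -0.425, 0.479]
contact_force: [-2.8, 1.2, 7.0]
opening: 0.527
```

Request:
play_rows --targets '[{"delta_pos": [0, 0, 0.003], "delta_rot": [0, 0, 0], "claw": 45}, {"delta_pos": [0, 0, 0.003], "delta_rot": [0, 0, 0], "claw": 45}, {"delta_pos": [-0.001, 0.008, 0.003], "delta_rot": [0, 0, 0], "claw": 45}, {"delta_pos": [-0.002, 0.016, 0.003], "delta_rot": [0, 0, 0], "claw": 45}, {"delta_pos": [-0.003, 0.024, 0.003], "delta_rot": [0, 0, 0], "claw": 45}, {"delta_pos": [-0.004, 0.03, 0.003], "delta_rot": [0, 0, 0], "claw": 45}, {"delta_pos": [-0.004, 0.03, 0.003], "delta_rot": [0, 0, 0], "claw": 45}, {"delta_pos": [-0.004, 0.03, 0.003], "delta_rot": [0, 0, 0], "claw": 45}]'

```text
time: 10.43
eef_pos: [0.5837, -0.2525, 0.0217]
tcp_rot: [0.507, 0.577, -0.425, 0.479]
contact_force: [-0.4, 0.2, -0.6]
opening: 0.524
```

Run:
```python
from k import *
s,p,R=st();print(p,Kp(p),s["contact_force"])
print("rot err",(Rt(-.03,.175,-1)*R.inv()).as_rotvec()/np.pi)
c=ctrl.calibration("wrist");i=ctrl.read_camera("wrist")
cv2.imwrite("pics/w4.png",i[60:300,100:420])
```

```text
[ 0.58373351 -0.25254912  0.02173676] (np.float64(-0.2655178869534192), np.float64(0.011144558018305205)) [-0.44719119  0.1929261  -0.57515171]
rot err [-1.35516910e-03 -1.58560597e-03  4.30559475e-05]
```

View pics/w4.png

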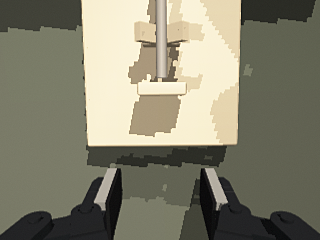

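The tail edge is at crop row 145, columns 87 to 238, with the fingertips centred behind it at row 169. I close the gap slowly.

Request:
play_rows --targets '[{"delta_pos": [0, 0.003, 0], "delta_rot": [0, 0, 0], "claw": 45}, {"delta_pos": [-0.001, 0.006, 0], "delta_rot": [0, 0, 0], "claw": 45}, {"delta_pos": [-0.001, 0.008, 0], "delta_rot": [0, 0, 0], "claw": 45}, {"delta_pos": [-0.0015, 0.01, 0], "delta_rot": [0, 0, 0], "claw": 45}, {"delta_pos": [-0.002, 0.012, 0], "delta_rot": [0, 0, 0], "claw": 45}, {"delta_pos": [-0.002, 0.014, 0], "delta_rot": [0, 0, 0], "claw": 45}]'

```text
time: 10.98
eef_pos: [0.5819, -0.2395, 0.0219]
tcp_rot: [0.506, 0.576, -0.426, 0.48]
contact_force: [-0.0, -2.7, -0.7]
opening: 0.527
```

Request:
play_rows --targets '[{"delta_pos": [0, 0.002, 0], "delta_rot": [0, 0, 0], "claw": 45}, {"delta_pos": [-0.001, 0.004, 0], "delta_rot": [0, 0, 0], "claw": 45}, {"delta_pos": [-0.001, 0.006, 0], "delta_rot": [0, 0, 0], "claw": 45}, {"delta_pos": [-0.001, 0.008, 0], "delta_rot": [0, 0, 0], "claw": 45}]'

```text
time: 11.32
eef_pos: [0.5809, -0.2317, 0.022]
tcp_rot: [0.506, 0.576, -0.426, 0.48]
contact_force: [0.2, -2.8, -0.6]
opening: 0.531
```

```bash
cat > see.py <<'E'
from k import *
import sys
s,p,R=st();print("tcp",p,Kp(p),s["contact_force"],"rot",(Rt(0,.175,-1)*R.inv()).as_rotvec()/np.pi)
def tray():
    c=ctrl.calibration("wrist");i=ctrl.read_camera("wrist");cv2.imwrite("pics/%s.png"%sys.argv[1],i)
    m=cv2.cvtColor(i,cv2.COLOR_BGR2GRAY);h=cv2.cvtColor(i,cv2.COLOR_BGR2HSV)
    # tail edge: last row of cream (hue ~20, not grey slab) per column
    k=((h[...,0]<28)&(h[...,2]>110)&(h[...,1]<110)&(h[...,1]>20)).astype(np.uint8);k[235:]=0
    k=cv2.morphologyEx(k,cv2.MORPH_OPEN,np.ones((7,7)))
    cs_,_=cv2.findContours(k,0,2);q=max(cs_,key=cv2.contourArea);k[:]=0;cv2.drawContours(k,[q],-1,1,-1)
    b=[(u,np.nonzero(k[:,u])[0].max()) for u in range(512) if k[:,u].any()]
    b=np.array(b);e=b[b[:,1]>np.percentile(b[:,1],60)-6]
    s=np.polyfit(e[:,0],e[:,1],1);l,r=e[:,0].min()-.5,e[:,0].max()+.5
    A,B=onz(c,l,np.polyval(s,l)+.5,.034),onz(c,r,np.polyval(s,r)+.5,.034)
    a,b_=np.array(Kp(A)),np.array(Kp(B));d=a-b_
    print("px",l,r,np.polyval(s,[l,r]),"tail mid kiln",(a+b_)/2,"yaw",np.arctan2(-d[0],d[1]),"w",np.linalg.norm(d))
tray()
E
python3 see.py w5
```

```text
tcp [ 0.5809262  -0.23167898  0.02201986] (np.float64(-0.24446465099038603), np.float64(0.010691990745374129)) [ 0.23721535 -2.7520691  -0.64399233] rot [-0.00053628 -0.00126564  0.00961786]
px 189.5 336.5 [229.10679592 227.60068707] tail mid kiln [-0.23419784  0.00868616] yaw -0.020072519542722916 w 0.07890051127342629
```

Request:
play_rows --targets '[{"delta_pos": [0, 0.002, 0], "delta_rot": [0, 0, 0.0005], "claw": 45}, {"delta_pos": [0, 0.005, 0], "delta_rot": [0, 0, 0.001], "claw": 45}, {"delta_pos": [0, 0.008, 0], "delta_rot": [0, 0, 0.0015], "claw": 45}, {"delta_pos": [0, 0.011, 0], "delta_rot": [0, 0, 0.002], "claw": 45}, {"delta_pos": [-0.0005, 0.014, 0], "delta_rot": [0, 0, 0.003], "claw": 45}, {"delta_pos": [-0.0005, 0.017, 0], "delta_rot": [0, 0, 0.004], "claw": 45}, {"delta_pos": [-0.0007, 0.02, 0], "delta_rot": [0, 0, 0.005], "claw": 45}, {"delta_pos": [-0.0008, 0.023, 0], "delta_rot": [0, 0, 0.006], "claw": 45}, {"delta_pos": [-0.001, 0.026, 0], "delta_rot": [0, 0, 0.007], "claw": 45}, {"delta_pos": [-0.001, 0.029, 0], "delta_rot": [0, 0, 0.008], "claw": 45}, {"delta_pos": [-0.0012, 0.032, 0], "delta_rot": [0, 0, 0.009], "claw": 45}, {"delta_pos": [-0.0013, 0.035, 0], "delta_rot": [0, 0, 0.0095], "claw": 45}, {"delta_pos": [-0.0014, 0.038, 0], "delta_rot": [0, 0, 0.0095], "claw": 45}, {"delta_pos": [-0.0015, 0.041, 0], "delta_rot": [0, 0, 0.0095], "claw": 45}, {"delta_pos": [-0.0016, 0.043, 0], "delta_rot": [0, 0, 0.0095], "claw": 45}, {"delta_pos": [-0.0017, 0.045, 0], "delta_rot": [0, 0, 0.0095], "claw": 45}, {"delta_pos": [-0.0018, 0.046, 0], "delta_rot": [0, 0, 0.0095], "claw": 45}]'

```text
time: 12.78
eef_pos: [0.5791, -0.1849, 0.022]
tcp_rot: [0.498, 0.584, -0.418, 0.486]
contact_force: [0.0, -2.4, 0.0]
opening: 0.527
```

```bash
python3 see.py w6
python3 - <<'E'
from h import *
i=ctrl.read_camera("top");a=cv2.resize(i[130:220,200:320],None,fx=5,fy=5,interpolation=cv2.INTER_CUBIC)
w=cv2.imread("pics/w6.png");o=np.zeros((600,800,3),np.uint8);o[:450,:600]=a;o=np.hstack([cv2.resize(w,(427,320)),cv2.resize(a,(427,320))][:1]+[cv2.resize(a,(373,320))]);cv2.imwrite("pics/m6.png",o)
E
```

```text
tcp [ 0.57905882 -0.18492035  0.02199598] (np.float64(-0.19797939370660936), np.float64(0.0053089105613844875)) [ 0.01265487 -2.40817262  0.0334191 ] rot [-6.88703707e-04 -1.37326591e-03 -3.58656666e-05]
px 230.5 274.5 [216.54830867 215.49714588] tail mid kiln [-0.18092465  0.00915161] yaw 0.02401889891733393 w 0.023491131165669133
```

View pics/m6.png

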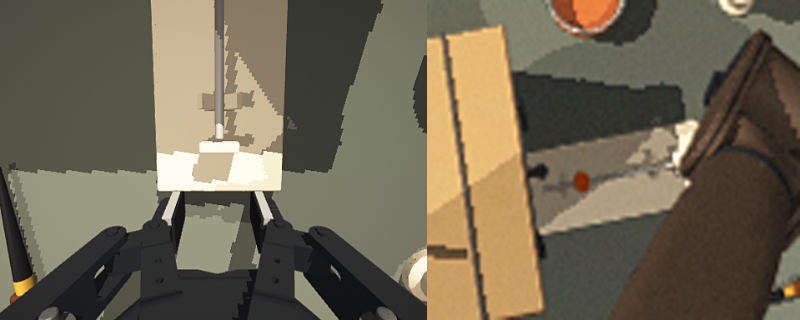

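The tail edge is flush with both fingertips ((157,190) to (281,190) in the left half), and the bead is seated. The nose is reaching under the door. I check the nose line from the top view.

Run:
```python
from k import *
ct=ctrl.calibration("top")
for q in((232.5,172.7),(236.4,196.4)):print(Kp(onz(ct,*q,.034)))
c=ctrl.calibration("wrist")
for q in((188.5,229),(337,229)):print("tail",Kp(onz(c,*q,.034)))
```

```text
(np.float64(-0.002748937601702698), np.float64(-0.03275864518900709))
(np.float64(-0.0025073892059506242), np.float64(0.049097867745995616))
tail (np.float64(-0.18765816144216851), np.float64(0.04357249620383838))
tail (np.float64(-0.187690244365887), np.float64(-0.0361287211507128))
```

Request:
play_rows --targets '[{"delta_pos": [0, 0.002, 0], "delta_rot": [0, 0, 0], "claw": 45}, {"delta_pos": [0, 0.005, 0], "delta_rot": [0, 0, 0], "claw": 45}, {"delta_pos": [0, 0.008, 0], "delta_rot": [0, 0, 0], "claw": 45}, {"delta_pos": [0, 0.011, 0], "delta_rot": [0, 0, 0], "claw": 45}, {"delta_pos": [0, 0.014, 0], "delta_rot": [0, 0, 0], "claw": 45}, {"delta_pos": [0, 0.017, 0], "delta_rot": [0, 0, 0], "claw": 45}, {"delta_pos": [0, 0.02, 0], "delta_rot": [0, 0, 0], "claw": 45}, {"delta_pos": [0, 0.023, 0], "delta_rot": [0, 0, 0], "claw": 45}, {"delta_pos": [0, 0.026, 0], "delta_rot": [0, 0, 0], "claw": 45}, {"delta_pos": [0, 0.029, 0], "delta_rot": [0, 0, 0], "claw": 45}, {"delta_pos": [0, 0.032, 0], "delta_rot": [0, 0, 0], "claw": 45}, {"delta_pos": [0, 0.035, 0], "delta_rot": [0, 0, 0], "claw": 45}, {"delta_pos": [0, 0.038, 0], "delta_rot": [0, 0, 0], "claw": 45}, {"delta_pos": [0, 0.04, 0], "delta_rot": [0, 0, 0], "claw": 45}]'

```text
time: 14.05
eef_pos: [0.579, -0.1444, 0.022]
tcp_rot: [0.498, 0.584, -0.418, 0.486]
contact_force: [0.7, -2.6, -0.7]
opening: 0.526
```

```bash
python3 see.py w7 2>&1 | head -1
python3 - <<'E'
from h import *
i=ctrl.read_camera("top");a=cv2.resize(i[130:220,200:320],(400,300),interpolation=cv2.INTER_CUBIC)
w=cv2.imread("pics/w7.png");cv2.imwrite("pics/m7.png",np.hstack([cv2.resize(w,(400,300)),a]))
E
```

```text
tcp [ 0.5790069  -0.14439622  0.02195439] (np.float64(-0.15793433511220484), np.float64(-0.0009040652183844001)) [ 0.65140438 -2.56312999 -0.73788844] rot [-8.92442396e-04 -1.43548413e-03 -2.04250245e-05]
```

View pics/m7.png

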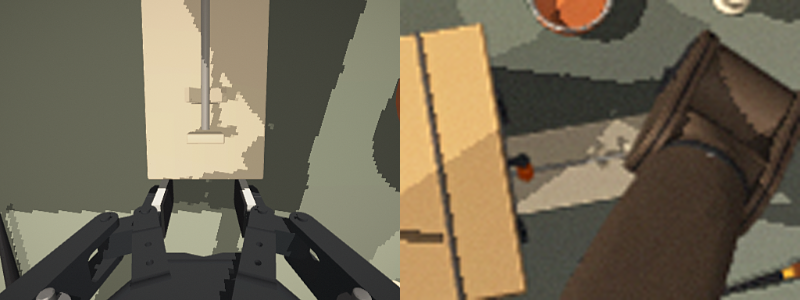

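The tail is still flush ((148,180) to (263,180)) and the bead is in place beneath the knob line. The tray is centred to about 1 to 2 mm, so I go straight in. The 12 permitted views are used, so the rest is by numbers.

Request:
play_rows --targets '[{"delta_pos": [-0.0003, 0.002, 0], "delta_rot": [0, 0, 0], "claw": 45}, {"delta_pos": [-0.0009, 0.006, 0], "delta_rot": [0, 0, 0], "claw": 45}, {"delta_pos": [-0.0016, 0.01, 0], "delta_rot": [0, 0, 0], "claw": 45}, {"delta_pos": [-0.0022, 0.014, 0], "delta_rot": [0, 0, 0], "claw": 45}, {"delta_pos": [-0.0028, 0.018, 0], "delta_rot": [0, 0, 0], "claw": 45}, {"delta_pos": [-0.0034, 0.022, 0], "delta_rot": [0, 0, 0], "claw": 45}, {"delta_pos": [-0.0041, 0.026, 0], "delta_rot": [0, 0, 0], "claw": 45}, {"delta_pos": [-0.0047, 0.03, 0], "delta_rot": [0, 0, 0], "claw": 45}, {"delta_pos": [-0.0053, 0.034, 0], "delta_rot": [0, 0, 0], "claw": 45}, {"delta_pos": [-0.0059, 0.038, 0], "delta_rot": [0, 0, 0], "claw": 45}, {"delta_pos": [-0.0062, 0.04, 0], "delta_rot": [0, 0, 0], "claw": 45}]'

```text
time: 15.07
eef_pos: [0.5726, -0.1035, 0.0219]
tcp_rot: [0.498, 0.584, -0.418, 0.486]
contact_force: [1.0, -2.2, 0.8]
opening: 0.523
```

Request:
play_rows --targets '[{"delta_pos": [-0.0003, 0.002, 0], "delta_rot": [0, 0, 0], "claw": 45}, {"delta_pos": [-0.0009, 0.006, 0], "delta_rot": [0, 0, 0], "claw": 45}, {"delta_pos": [-0.0016, 0.01, 0], "delta_rot": [0, 0, 0], "claw": 45}, {"delta_pos": [-0.0022, 0.014, 0], "delta_rot": [0, 0, 0], "claw": 45}, {"delta_pos": [-0.0028, 0.018, 0], "delta_rot": [0, 0, 0], "claw": 45}, {"delta_pos": [-0.0034, 0.022, 0], "delta_rot": [0, 0, 0], "claw": 45}, {"delta_pos": [-0.0039, 0.025, 0], "delta_rot": [0, 0, 0], "claw": 45}, {"delta_pos": [-0.0044, 0.028, 0], "delta_rot": [0, 0, 0], "claw": 45}, {"delta_pos": [-0.0047, 0.03, 0], "delta_rot": [0, 0, 0], "claw": 45}]'

```text
time: 15.82
eef_pos: [0.5679, -0.0731, 0.022]
tcp_rot: [0.498, 0.584, -0.418, 0.486]
contact_force: [0.6, -2.1, 0.4]
opening: 0.525
```

```bash
cat > t.py <<'E'
from k import *
import sys
s,p,R=st();print("tcp",p,Kp(p),s["contact_force"],"rot",(Rt(0,.175,-1)*R.inv()).as_rotvec()/np.pi)
i=ctrl.read_camera("wrist");c=ctrl.calibration("wrist");cv2.imwrite("pics/%s.png"%sys.argv[1],i)
h=cv2.cvtColor(i,cv2.COLOR_BGR2HSV);g=i.astype(int)
for u in(185,195,210,262,315,330,340):print(u,[tuple(h[v,u]) for v in range(205,245,4)])
E
python3 t.py w8
```

```text
tcp [ 0.56787629 -0.07313273  0.02197084] (np.float64(-0.08580683662385238), np.float64(-0.0009232557951010526)) [ 0.60641807 -2.05354881  0.36623905] rot [-0.00118608 -0.00154305 -0.00016275]
185 [(np.uint8(32), np.uint8(39), np.uint8(123)), (np.uint8(33), np.uint8(40), np.uint8(121)), (np.uint8(32), np.uint8(40), np.uint8(122)), (np.uint8(32), np.uint8(40), np.uint8(121)), (np.uint8(32), np.uint8(38), np.uint8(121)), (np.uint8(30), np.uint8(40), np.uint8(121)), (np.uint8(32), np.uint8(40), np.uint8(122)), (np.uint8(32), np.uint8(40), np.uint8(122)), (np.uint8(32), np.uint8(40), np.uint8(122)), (np.uint8(32), np.uint8(37), np.uint8(123))]
195 [(np.uint8(23), np.uint8(39), np.uint8(245)), (np.uint8(22), np.uint8(37), np.uint8(245)), (np.uint8(22), np.uint8(37), np.uint8(245)), (np.uint8(22), np.uint8(37), np.uint8(245)), (np.uint8(22), np.uint8(39), np.uint8(245)), (np.uint8(23), np.uint8(39), np.uint8(245)), (np.uint8(20), np.uint8(62), np.uint8(170)), (np.uint8(32), np.uint8(40), np.uint8(122)), (np.uint8(31), np.uint8(43), np.uint8(126)), (np.uint8(105), np.uint8(16), np.uint8(31)
[... 1561 characters left out ...]
9), np.uint8(60), np.uint8(190)), (np.uint8(19), np.uint8(60), np.uint8(190)), (np.uint8(20), np.uint8(60), np.uint8(132)), (np.uint8(35), np.uint8(36), np.uint8(86)), (np.uint8(33), np.uint8(33), np.uint8(84)), (np.uint8(35), np.uint8(38), np.uint8(88))]
340 [(np.uint8(35), np.uint8(36), np.uint8(84)), (np.uint8(33), np.uint8(34), np.uint8(83)), (np.uint8(35), np.uint8(36), np.uint8(84)), (np.uint8(35), np.uint8(33), np.uint8(86)), (np.uint8(35), np.uint8(37), np.uint8(83)), (np.uint8(30), np.uint8(33), np.uint8(84)), (np.uint8(38), np.uint8(36), np.uint8(85)), (np.uint8(38), np.uint8(36), np.uint8(86)), (np.uint8(32), np.uint8(39), np.uint8(84)), (np.uint8(35), np.uint8(36), np.uint8(84))]
```

Request:
play_rows --targets '[{"delta_pos": [-0.0003, 0.002, 0], "delta_rot": [0, 0, 0], "claw": 45}, {"delta_pos": [-0.0006, 0.004, 0], "delta_rot": [0, 0, 0], "claw": 45}, {"delta_pos": [-0.0009, 0.006, 0], "delta_rot": [0, 0, 0], "claw": 45}, {"delta_pos": [-0.0009, 0.006, 0], "delta_rot": [0, 0, 0], "claw": 45}]'

```text
time: 16.2
eef_pos: [0.5668, -0.0664, 0.0219]
tcp_rot: [0.498, 0.585, -0.418, 0.486]
contact_force: [-0.5, -1.4, 0.6]
opening: 0.529
```

Request:
play_rows --targets '[{"delta_pos": [-0.0002, 0.001, 0], "delta_rot": [0, 0, 0], "claw": 45}, {"delta_pos": [-0.0003, 0.002, 0], "delta_rot": [0, 0, 0], "claw": 45}, {"delta_pos": [-0.0003, 0.002, 0], "delta_rot": [0, 0, 0], "claw": 45}]'

```text
time: 16.45
eef_pos: [0.5664, -0.0642, 0.0219]
tcp_rot: [0.498, 0.585, -0.418, 0.486]
contact_force: [0.4, -1.6, -0.2]
opening: 0.533
```

Request:
play_rows --targets '[{"delta_pos": [-0.0002, 0.001, 0], "delta_rot": [0, 0, 0], "claw": 45}, {"delta_pos": [-0.0002, 0.0015, 0], "delta_rot": [0, 0, 0], "claw": 45}, {"delta_pos": [-0.0002, 0.0015, 0], "delta_rot": [0, 0, 0], "claw": 45}]'

```text
time: 16.7
eef_pos: [0.5662, -0.0627, 0.022]
tcp_rot: [0.498, 0.585, -0.418, 0.486]
contact_force: [0.4, -1.8, 0.6]
opening: 0.527
```

Request:
play_rows --targets '[{"delta_pos": [-0.0002, 0.001, 0], "delta_rot": [0, 0, 0], "claw": 45}, {"delta_pos": [-0.0003, 0.002, 0], "delta_rot": [0, 0, 0], "claw": 45}, {"delta_pos": [-0.0003, 0.002, 0], "delta_rot": [0, 0, 0], "claw": 45}]'

```text
time: 16.95
eef_pos: [0.566, -0.0611, 0.0219]
tcp_rot: [0.498, 0.584, -0.418, 0.486]
contact_force: [0.2, -4.7, -0.4]
opening: 0.526
```

Request:
play_rows --targets '[{"delta_pos": [-0.0002, 0.001, 0], "delta_rot": [0, 0, 0], "claw": 45}, {"delta_pos": [-0.0003, 0.002, 0], "delta_rot": [0, 0, 0], "claw": 45}, {"delta_pos": [-0.0003, 0.002, 0], "delta_rot": [0, 0, 0], "claw": 45}]'

```text
time: 17.2
eef_pos: [0.5661, -0.0609, 0.022]
tcp_rot: [0.497, 0.583, -0.418, 0.488]
contact_force: [0.2, -9.2, -2.0]
opening: 0.526
```

Request:
play_rows --targets '[{"delta_pos": [-0.0002, 0.001, 0], "delta_rot": [0, 0, 0], "claw": 45}, {"delta_pos": [-0.0003, 0.002, 0], "delta_rot": [0, 0, 0], "claw": 45}, {"delta_pos": [-0.0003, 0.002, 0], "delta_rot": [0, 0, 0], "claw": 45}]'

```text
time: 17.45
eef_pos: [0.5662, -0.061, 0.022]
tcp_rot: [0.496, 0.582, -0.419, 0.489]
contact_force: [0.8, -8.0, -2.2]
opening: 0.527
```

The force jumped to 8–9 N while the tip stopped advancing at kiln x of about -0.074 (expected -0.075), so the tray is at the back wall. I retreat straight back, then lift.

Request:
play_rows --targets '[{"delta_pos": [0.0003, -0.002, 0], "delta_rot": [0, 0, 0], "claw": 45}, {"delta_pos": [0.0008, -0.005, 0], "delta_rot": [0, 0, 0], "claw": 45}, {"delta_pos": [0.0016, -0.01, 0], "delta_rot": [0, 0, 0], "claw": 45}, {"delta_pos": [0.0031, -0.02, 0], "delta_rot": [0, 0, 0], "claw": 45}, {"delta_pos": [0.0047, -0.03, 0], "delta_rot": [0, 0, 0], "claw": 45}, {"delta_pos": [0.0078, -0.05, 0], "delta_rot": [0, 0, 0], "claw": 45}, {"delta_pos": [0.0109, -0.07, 0], "delta_rot": [0, 0, 0], "claw": 45}, {"delta_pos": [0.014, -0.09, 0.005], "delta_rot": [0, 0, 0], "claw": 45}, {"delta_pos": [0.016, -0.1, 0.03], "delta_rot": [0, 0, 0], "claw": 45}, {"delta_pos": [0.017, -0.11, 0.06], "delta_rot": [0, 0, 0], "claw": 45}, {"delta_pos": [0.018, -0.12, 0.09], "delta_rot": [0, 0, 0], "claw": 45}, {"delta_pos": [0.018, -0.12, 0.09], "delta_rot": [0, 0, 0], "claw": 45}, {"delta_pos": [0.018, -0.12, 0.09], "delta_rot": [0, 0, 0], "claw": 45}, {"delta_pos": [0.018, -0.12, 0.09], "delta_rot": [0, 0, 0], "claw": 45}]'

```text
time: 18.62
eef_pos: [0.5838, -0.1812, 0.1115]
tcp_rot: [0.496, 0.582, -0.419, 0.489]
contact_force: [0.4, 0.1, -0.3]
opening: 0.527
```

Run:
```python
from k import *
s,p,R=st();print("tcp",p,Kp(p),s["contact_force"],np.abs(s["dq"]).max())
i=ctrl.read_camera("wrist");c=ctrl.calibration("wrist");cv2.imwrite("pics/w9.png",i)
h=cv2.cvtColor(i,cv2.COLOR_BGR2HSV)
# expected outline of the home tray
for y in(.04,-.04):print("exp tail",proj(c,W(-.065,y,.034)))
k=((h[...,0]<27)&(h[...,0]>12)&(h[...,2]>130)&(h[...,1]<85)).astype(np.uint8)
k=cv2.morphologyEx(k,cv2.MORPH_OPEN,np.ones((3,3)))
n,l,stt,ce=cv2.connectedComponentsWithStats(k)
for j in range(1,n):
    if stt[j,4]>300:print(stt[j],ce[j].round())
cs_,_=cv2.findContours(k,0,2)
for q in cs_:
    if cv2.contourArea(q)>800:
        a=cv2.approxPolyDP(q,4,True)[:,0];print([(tuple(int(v) for v in x),np.round(Kp(onz(c,*x,.034)),3).tolist()) for x in a])
# door edge / bystander change
for n in("scene","top"):
    j=ctrl.read_camera(n);cv2.imwrite(f"pics/{n}9.png",j)
    d=cv2.absdiff(j,cv2.imread(f"pics/{n}0.png")).max(2)
    if n=="scene":print("pan/post diff",(d[255:300,245:290]>60).sum(),(d[260:292,185:210]>60).sum())
```

```text
tcp [ 0.58377521 -0.1812398   0.11154193] (np.float64(-0.19507214313662116), np.float64(8.02640367902176e-05)) [ 0.37275188  0.10667968 -0.29226511] 0.03393426767130758
exp tail [211.32971663  53.0866047 ]
exp tail [311.38975522  53.0667241 ]
[ 214    0  101   53 4870] [263.  27.]
[ 442   14   70  125 1114] [479.  91.]
[195 228  21  43 403] [205. 248.]
[305 228  22  42 384] [316. 248.]
[ 400  250   70   54 1852] [434. 278.]
[((402, 259), [-0.237, -0.124]), ((400, 276), [-0.253, -0.124]), ((427, 295), [-0.271, -0.149]), ((428, 286), [-0.262, -0.149]), ((436, 282), [-0.258, -0.156]), ((439, 303), [-0.278, -0.161]), ((451, 302), [-0.277, -0.171]), ((468, 283), [-0.259, -0.185]), ((468, 275), [-0.251, -0.184]), ((431, 260), [-0.238, -0.15]), ((417, 262), [-0.24, -0.138]), ((409, 274), [-0.251, -0.132]), ((405, 268), [-0.245, -0.128]), ((403, 276), [-0.253, -0.126]), ((404, 263), [-0.24, -0.126]), ((422, 250), [-0.228, -0.141])]
[((511, 14), [-0.036, -0.195]), ((473, 24), [-0.043, -0.166]), ((459, 36), [-0.052, -0.156]), ((444, 64), [-0.073, -0.146]), ((446, 107), [-0.107, -0.151]), ((460, 126), [-0.122, -0.164]), ((477, 136), [-0.13, -0.179]), ((511, 136), [-0.13, -0.207]), ((511, 114), [-0.112, -0.205]), ((478, 134), [-0.128, -0.179]), ((464, 127), [-0.123, -0.167]), ((445, 95), [-0.097, -0.149]), ((447, 63), [-0.073, -0.149]), ((465, 34), [-0.051, -0.161])]
[((214, 0), [-0.026, 0.037]), ((216, 52), [-0.064, 0.036]), ((313, 50), [-0.063, -0.041]), ((314, 0), [-0.026, -0.041]), ((280, 0), [-0.026, -0.015]), ((276, 14), [-0.036, -0.011]), ((251, 13), [-0.035, 0.008]), ((249, 0), [-0.026, 0.01])]
pan/post diff 0 0
```

Run:
```python
from plant import ctrl
print(ctrl.get_state()["contact_force"]); print(ctrl.sign_off())
```

```text
[-0.14399529  0.90778488 -0.66049778]
the job is handed in; nothing more can be done
None
```

The tray is home against the back of the kiln, and I handed the job in at about 19 s. I pushed it by its tail with both fingertips, steering it square and central on the way. I stopped when the push force rose from about 2 N to 9 N with no further advance. Then I backed straight out and lifted clear.

**Last checks (wrist camera):**
- **Position:** the tail edge is at kiln x of about -0.0635; -0.065 was expected at home.
- **Alignment:** the tray is about 2.5 mm off the middle and about 0.02 rad from square.
- **Surroundings:** the pan and post regions of the scene picture are unchanged, and the force readings on the hand are only noise.

**Disagreements:**
- **Tip height:** with the jaws at 45 mm, the fingertips touched the slab with the tool point at z of about 0.019. The stated 25 mm overhang predicted about 0.045 to 0.047, so I set the push height by touch.
- **Sideways position:** the top and wrist cameras differed by about 4 mm across the kiln, and I aimed between them.

**Not checked after the push:** I did not measure the door or the reamer again, and neither was contacted as far as I could tell. The seated bead is hidden under the roof. I last saw it in place as it passed under the door, and the push stayed smooth after that.

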